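# Close a running-bond course on the gluing board and squeeze it up

## Robot

A 7-joint arm with a two-finger parallel gripper is mounted at the origin on a cart in front of the work surface, level with it; the furniture and walls round the work are solid. World frame = base frame: x ahead of the robot, y to its left, z up, the work surface at z = 0. Lengths are in m, angles in rad, forces in N, time in s.
With the tool pointing down it reaches from about 0.35 to 0.9 m from the base axis. Payload 7.2 kg.
Tool frame: the origin (TCP) lies between the finger pads; the fingertips stand 11 mm ahead of it and the grasp point (between the pads) lies 8 mm behind it; z points along the fingers, y is the line along which they close (so a half turn about z gives the same grasp; the last joint's range is limited). The gripper opens to 85 mm and grips with 20 to 120 N. Pads are 22 mm wide; open, the fingers measure 114 mm over their backs; the gripper's body (76 mm by 85 mm) begins 54 mm behind the grasp point. The pads swing forward as they close: fully open they stand 13 mm farther back than shut.
Start: joints at [1.049, 0.411, -0.013, 1.596, 0.006, 1.134, -0.082], TCP at [0.274, -0.562, 0.242] pointing down, gripper open.
Joint ranges: [-2.95, 2.95], [-0.29, 1.99], [-1.47, 1.44], [0.14, 2.54], [-1.03, 4.17], [0.13, 1.85], [-2.86, 2.86]. Speed limits (rad/s): [2.39, 2.39, 3.01, 3.01, 3.14, 3.14, 3.14].

## Interface

Orientations are given as a 3x3 rotation matrix whose columns are the frame's x, y, z axes.
In Python, from cell import * gives the robot as it stands.
- The arm moves only by the tool carry_out, never from a script. Its argument "targets" is a list of rows, each an object of numbers: "gripper": the finger opening in cm, from 0 to 8.54; "dx", "dy", "dz": the shift along the tool's x, y, z in cm; "twist": the turn about the tool's z in degrees. A call has 1 to 10 rows; each row is the pose to reach, as a shift and turn from the pose commanded when the call began, along the tool's axes at that moment; what a row does not reach only later rows make up. A row lasts 1/8 s, in which the tool goes at most 62.5 mm and 10.7 degrees, less where a joint would pass 70% of its speed; a pose out of reach is approached as far as the arm can. A call with a gripper value outside its range is refused whole. The fingers move at their own pace and stop on an object; the grip force is fixed at half the most. Time passes only in rows, so rows that repeat a pose let the fingers close. It gives the time, the measured TCP pose, the force, the opening and the grip force at its end, in the units of the state.
- observe(): the state, without advancing time (a new reading comes with each control period).
- capture(name): name is "scene" or "side" or "wrist"; returns a dict with "color" (420x560x3 uint8, red, green, blue), "camera_matrix" (3x3 intrinsics, pixels), "k1" (the pictures are not rectified: a ray, as slopes to the right and down, at radius r is drawn at 1 + k1 r^2 times it, then the intrinsics apply), "eye" and "rotation" of the camera in the world. Camera axes: x right, y down, z forward; pixel columns grow to the right and rows downward; lengths in m; the calibration is good to about 2 mm. A picture is of the moment at which its call begins. There is no depth.
- job_done(): hands the job in; it is judged then, once.
Trained networks look in a picture, given as the dict that the camera call returned (one of the last four; its "shot" number tells which), for a name from the list of things; names that differ only in an ending like _2 or _b are one class to them, and where a whole thing is asked for, a point or a joint stands for the part that bears it (a point fixed in the world has none). Each returns a list of dicts, best first, with "conf" (0 to 1); they miss things now and then, are a little off and sometimes report something else, mostly with a low value. They report only what shows in the picture. A call takes as long as a camera call.
- search_frame(name, picture): "at" ([x, y, z] in m, in the coordinates of the camera as it stood for that picture, good to about 4 mm: the middle of the surface that is visible of it).
The state is a dict: "time_s": time; "joints": joint angles; "qd": joint speeds; "joint_efforts": joint torques, N m; "tool_pos": TCP position; "ee_rot": TCP orientation; "force": force on the tool from outside, world axes, zero at the start; "ft_torque": the same for the moment, N m; "finger_gap": finger opening in m; "grip_force": force on a finger pad.
Only numpy, scipy, OpenCV 4.12 (cv2) and the standard library are available. Lean on these libraries where they do the work, as an engineer would, in place of code of your own. Each camera call takes 0.05 s, during which the arm holds its last target. There are 200 camera calls.

## Task

Finish the second course of the tongued-and-grooved block panel on the gluing board in running bond: slide the loose long block in, tongue first, beside the half block already laid so that it straddles the joint of the first course, and press its joint shut, leaning firmly on it for a moment; then do the same with the loose half block to fill the end of the course. Then push the sliding end stop up and lean on it likewise until both courses are squeezed tight end to end, never pressing so hard that the edges bruise; leave the blocks flat and the offcut, the glue tube and the pencil where they are.

Things in the scene. Friction and masses are not known exactly. Their poses are not given: they have to be found in the camera images.
- gluing_board: Gluing board, fixed. Origin at bench level; x away from robot, y left. Grey-faced base on bearers, its top at z = 70, x -170 to 130, y -215 to 180 mm, open in front. Inner face of its back fence at x = 100, of its left stop (x 1 to 99) at y = 120 mm. When tight, the first course is centred on x = 75 mm with its joint at y = 0, the second on x = 25: half at y 90, long at 0, half at -90 mm.
- end_stop (a joint): Travel of the sliding end stop towards the left stop, in m: starts at 0 to 0.018, reads 0.035 when both courses (240 mm long) are squeezed tight. It drags with about 4 N and stays where it is left.
- end_stop_face (a point): Centre of the inner (left) face of the sliding end stop, 19 mm above the base: a hardwood bar at the board's right end, 96 mm long (board x), 30 mm thick (its outer face, where it is pushed, is 30 mm to the right of this point), 38 mm high; it slides along board y. Two black knobs on top, 28 mm either side of its middle, reach 58 mm above the base and need no turning.
- first_left_mid (a point): Left block of the first course, loose, against the fence, at most 2 mm short of tight. Pale wood, 120 mm long (y) x 50 wide (x) x 28 thick; back edge square without tongue, groove 9 mm wide, 7.5 mm deep in the edge facing the robot. This point is its centre, half-way up; axes as the board's.
- first_right_mid (a point): Right block of the first course, the same as the left one, at most 3 mm short of tight. This point is its centre, half-way up.
- laid_half_mid (a point): Half block that begins the second course, loose, laid at the left stop with its tongue in the first course, at most 3 mm short of tight: 60 mm long (y) x 50 wide (x) x 28 thick. Tongue 6.5 mm thick sticks out 6 mm along the middle of its +x edge, groove 9 mm wide, 7.5 mm deep in its -x edge. This point: centre of the body without tongue, half-way up.
- laid_half_tongue (a point): Middle of the tongue's nose of that laid half block, 31 mm from its centre.
- long_block_mid (a point): The loose long block, flat on the front of the board, at left or right, up to 0.35 rad out of square: 120 mm long (y) x 50 wide (x) x 28 thick, about 0.1 kg. Tongue 6.5 mm thick sticks out 6 mm along the middle of its +x edge, groove 9 mm wide, 7.5 mm deep in its -x edge. This point: centre of the body without tongue, half-way up.
- long_block_tongue (a point): Middle of the tongue nose of the long block, 31 mm from its centre. Joints and courses are shut by a firm thumb push of 10 to 20 N kept up for a moment (0.2 s or more); over 50 N bruises edges.
- half_block_mid (a point): The loose half block, flat on the front of the board at the other side, up to 0.5 rad out of square: 60 mm long (y) x 50 wide (x) x 28 thick, about 0.05 kg. Tongue 6.5 mm thick sticks out 6 mm along the middle of its +x edge, groove 9 mm wide, 7.5 mm deep in its -x edge. This point: centre of the body without tongue, half-way up.
- half_block_tongue (a point): Middle of the tongue's nose of the half block, 31 mm from its centre.
- spare_offcut: Bystander: a plain rough wooden offcut without tongue or groove, about 140 x 80 x 31 mm over all, on the bench to the right of the board.
- glue_tube: Bystander: a yellow glue tube, 146 mm long, on the bench to the left of the board.
- pencil: Bystander: a green pencil, 117 mm long and 7 mm thick, lying near the left edge of the board's base.
- corner (a point): Inner corner of the gluing board where the faces of fence and left stop meet, at the top of the base: board x 100, y 120, z 70 mm. Fence and stop are hardwood bars 30 mm high over the base.

How it is judged:
On the way, in this order (a step that is already met when the one before it is completed fails the run):
1. the long block is home in the first course's groove and pressed shut (over 4 N between it and a block of the first course) (x of long_block_tongue in the frame of gluing_board above 0.053 m and y of long_block_mid in the frame of gluing_board between -0.02 and 0.012 m and (contact force between long_block and first_left above 4 N or contact force between long_block and first_right above 4 N)), for 0.1 s.
2. the half block is home in the groove at the end of the course and pressed shut (over 4 N) (x of half_block_tongue in the frame of gluing_board above 0.053 m and y of half_block_mid in the frame of gluing_board between -0.125 and -0.085 m and contact force between half_block and first_right above 4 N), for 0.1 s.
3. the end stop is pressed against the courses with over 4 N, squeezing them tight (value of joint end_stop above 0.0335 m and (contact force between end_stop and half_block above 4 N or contact force between end_stop and first_right above 4 N)), for 0.1 s.
At the end, for the whole second after the job is handed in: Second course half, long, half, flat and at rest: tongues within 2 mm of home, square to 0.03 rad, each within 3 mm of its tight place along the course; first course within 2.5 mm of the fence and 3 mm of its place along it; end stop within 1.5 mm of tight (x of each of long_block_tongue, half_block_tongue, laid_half_tongue in the frame of gluing_board above 0.0538 m and y of long_block_mid in the frame of gluing_board between -0.003 and 0.003 m and z of long_block_mid in the frame of gluing_board between 0.08 and 0.088 m and angle between the y axis of each of long_block, half_block, laid_half and the y axis of gluing_board, either way round below 0.03 rad and angle between each of long_block, half_block, laid_half's own z axis and vertical below 0.04 rad and linear speed of each of long_block, half_block, laid_half below 0.01 m/s and y of half_block_mid in the frame of gluing_board between -0.093 and -0.087 m and z of half_block_mid in the frame of gluing_board between 0.08 and 0.088 m and y of laid_half_mid in the frame of gluing_board between 0.087 and 0.093 m and z of laid_half_mid in the frame of gluing_board between 0.08 and 0.088 m and x of each of first_left_mid, first_right_mid in the frame of gluing_board above 0.0725 m and y of first_left_mid in the frame of gluing_board between 0.057 and 0.063 m and y of first_right_mid in the frame of gluing_board between -0.063 and -0.057 m and value of joint end_stop above 0.0335 m); the robot touches nothing.
It fails at once if blocks pressed together or by the end stop with more than 50 N (edges bruised) (contact force between long_block and first_left above 50 N or contact force between any of long_block, half_block, end_stop and first_right above 50 N or contact force between long_block and laid_half above 50 N or contact force between half_block and long_block above 50 N or contact force between end_stop and half_block above 50 N).
It fails at once if the offcut, the glue tube or the pencil is moved by more than 30 mm (distance of any of spare_offcut, glue_tube, pencil from where it was at the start of the episode above 0.03 m).
It also fails if it takes over 72 s, if anything falls off the work surface, if the arm or the gripper's body presses on something with over 40 N, if the wrist force passes 120 N, or if a joint passes its speed limit or range.

## Working session

There is one attempt and no reset: what is moved stays moved. The work goes in short steps, Python scripts to look and compute and a tool call to move; the robot and the scene stay as the last step left them, time stands still between calls to the robot, and variables do not carry over. Pictures are saved under pics/ and viewed, at most 10 in all, crops included, and the job is handed in when it is done.

Besides the shell and the picture viewer there is one more tool, called in YAML: its name, and indented under it one key for each argument. carry_out: Moves the arm, as the interface text tells. Its arguments: {"type":"object","properties":{"targets":{"type":"array","items":{"type":"object","properties":{"gripper":{"type":"number"},"dx":{"type":"number"},"dy":{"type":"number"},"dz":{"type":"number"},"twist":{"type":"number"}}}}},"required":["targets"]}

```bash
mkdir -p pics; ls
cat > h.py <<'E'
from cell import *
import numpy as np, cv2
np.set_printoptions(precision=4,suppress=True)
def w(p,c): return np.array(c["eye"])+np.array(c["rotation"])@np.array(p)
def proj(P,c):
    q=np.array(c["rotation"]).T@(np.array(P,float)-np.array(c["eye"]));s=q[:2]/q[2];s=s*(1+c["k1"]*(s@s));K=np.array(c["camera_matrix"])
    return K[:2,:2]@s+K[:2,2]
def pix(u,v,z,c):
    K=np.array(c["camera_matrix"]);d=np.array([(u-K[0,2])/K[0,0],(v-K[1,2])/K[1,1]]);s=d.copy()
    for _ in range(20): s=d/(1+c["k1"]*(s@s))
    r=np.array(c["rotation"])@np.array([s[0],s[1],1]);e=np.array(c["eye"]);return e+r*(z-e[2])/r[2]
def save(c,n): cv2.imwrite("pics/"+n+".png",c["color"][:,:,::-1])
E
python3 - <<'E'
from h import *
s=observe();print(s["time_s"],s["tool_pos"],np.array(s["ee_rot"]),s["force"])
for n in ["scene","side"]:
    c=capture(n);save(c,n+"0");print(n,c["eye"])
    for t in ["gluing_board","end_stop","first_left_mid","first_right_mid","laid_half_mid","long_block_mid","half_block_mid","spare_offcut","glue_tube","pencil"]:
        print(t,[(round(d["conf"],2),np.round(w(d["at"],c),3),np.round(proj(w(d["at"],c),c))) for d in search_frame(t,c)[:2]])
E
```

```text
pics
0.0 [ 0.2738 -0.5613  0.2414] [[ 0.8988  0.4385 -0.0008]
 [ 0.4385 -0.8988  0.0014]
 [-0.0001 -0.0017 -1.    ]] [-0.87    0.7412  0.1688]
scene [0.1387 1.0495 0.6335]
gluing_board [(0.98, array([0.516, 0.24 , 0.067]), array([280., 220.]))]
end_stop [(0.56, array([0.584, 0.009, 0.1  ]), array([295., 163.]))]
first_left_mid [(0.82, array([0.611, 0.222, 0.095]), array([247., 196.])), (0.64, array([0.548, 0.253, 0.096]), array([265., 209.]))]
first_right_mid [(0.93, array([0.603, 0.105, 0.098]), array([273., 176.]))]
laid_half_mid [(0.77, array([0.547, 0.248, 0.094]), array([267., 208.]))]
long_block_mid [(0.84, array([0.436, 0.105, 0.09 ]), array([335., 194.]))]
half_block_mid [(0.6, array([0.421, 0.237, 0.095]), array([321., 220.]))]
spare_offcut [(0.81, array([ 0.485, -0.189,  0.025]), array([351., 167.]))]
glue_tube [(0.77, array([0.487, 0.441, 0.019]), array([249., 293.]))]
pencil [(0.41, array([0.433, 0.333, 0.076]), array([297., 248.]))]
side [ 0.4084 -0.5816  0.4714]
gluing_board [(0.78, array([ 0.523, -0.007,  0.071]), array([292., 255.]))]
end_stop [(0.87, array([ 0.591, -0.02 ,  0.103]), array([330., 241.])), (0.19, array([0.446, 0.051, 0.097]), array([247., 231.]))]
first_left_mid [(0.75, array([0.608, 0.21 , 0.096]), array([309., 191.])), (0.51, array([0.553, 0.225, 0.095]), array([285., 191.]))]
first_right_mid [(0.97, array([0.612, 0.102, 0.098]), array([323., 211.]))]
laid_half_mid [(0.57, array([0.554, 0.221, 0.096]), array([286., 191.])), (0.56, array([0.426, 0.196, 0.097]), array([232., 200.]))]
long_block_mid [(0.83, array([0.443, 0.05 , 0.097]), array([245., 232.]))]
half_block_mid [(0.85, array([0.428, 0.196, 0.097]), array([233., 200.]))]
spare_offcut [(0.58, array([ 0.477, -0.202,  0.03 ]), array([287., 358.]))]
glue_tube []
pencil [(0.34, array([ 0.52 , -0.004,  0.069]), array([290., 256.]))]
```

View pics/scene0.png

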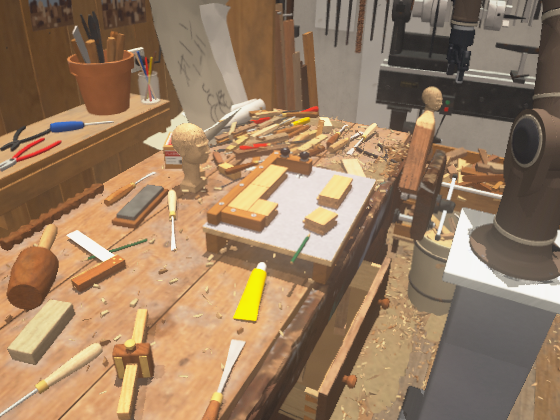

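View pics/side0.png

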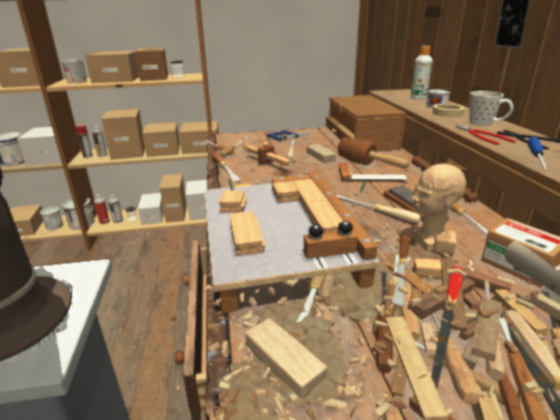

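Run:
```python
from h import *
c=capture("wrist");s=observe();R=np.array(s["ee_rot"])
print(R.T@(np.array(c["eye"])-s["tool_pos"]),R.T@np.array(c["rotation"]),c["camera_matrix"],c["k1"])
# delta in tool axes to a view pose
for T in [[.47,.10,.35]]: print(100*R.T@(np.array(T)-s["tool_pos"]), np.degrees(np.arctan2(R[1,0],R[0,0])))
```

```text
[ 0.0661  0.0001 -0.131 ] [[ 0.001  -0.9645 -0.2641]
 [ 1.      0.0011 -0.0003]
 [ 0.0006 -0.2641  0.9645]] [[368.3558   0.     281.8978]
 [  0.     368.3558 216.3872]
 [  0.       0.       1.    ]] -0.049528688392234836
[ 46.6266 -50.8836 -10.7693] 26.00042244353683
```

carry_out:
  targets:
    - {"dx":5,"dy":-5,"dz":-6,"twist":3}
    - {"dx":12,"dy":-11,"dz":-9,"twist":8}
    - {"dx":18,"dy":-17,"dz":-9,"twist":12}
    - {"dx":24,"dy":-22,"dz":-9,"twist":16}
    - {"dx":30,"dy":-28,"dz":-9,"twist":20}
    - {"dx":36,"dy":-33,"dz":-9,"twist":23}
    - {"dx":42,"dy":-39,"dz":-9,"twist":26}
    - {"dx":48,"dy":-44,"dz":-9,"twist":26}
    - {"dx":53,"dy":-48.5,"dz":-9,"twist":26}
    - {"dx":53,"dy":-48.5,"dz":-9,"twist":26}

```text
$.targets[0]: bad value
```

carry_out:
  targets:
    - {"dx":0}
    - {"dx":0}
    - {"dx":0}

```text
$.targets[0]: bad value
```

Run:
```python
from h import *
s=observe();print(s["time_s"],s["tool_pos"],np.array(s["ee_rot"]),s["force"],s["joints"])
c=capture("wrist");save(c,"w1")
for t in ["gluing_board","end_stop","first_left_mid","first_right_mid","laid_half_mid","long_block_mid","half_block_mid","pencil"]:
        print(t,[(round(d["conf"],2),np.round(w(d["at"],c),3),np.round(proj(w(d["at"],c),c))) for d in search_frame(t,c)[:2]])
```

```text
1.15 [ 0.274  -0.5617  0.2423] [[ 0.8988  0.4384  0.    ]
 [ 0.4384 -0.8988  0.    ]
 [ 0.      0.     -1.    ]] [-0.3754  0.5718 -0.8935] [ 1.0488  0.4111 -0.0127  1.5962  0.0056  1.1343 -0.0822]
gluing_board []
end_stop []
first_left_mid []
first_right_mid []
laid_half_mid []
long_block_mid []
half_block_mid []
pencil []
```

View pics/w1.png

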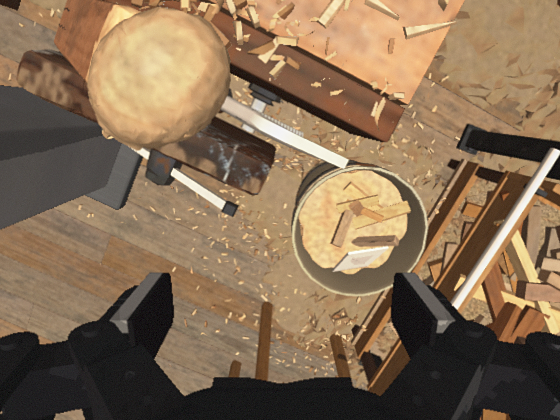

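The rows need every key. The wrist picture shows a round wooden head at (160,80), right in the way to the board, so I'll triangulate it with the scene picture (431,97).

Run:
```python
from h import *
c=capture("wrist");s=capture("scene")
def ray(u,v,c):
    a=pix(u,v,c["eye"][2]-.5,c);e=np.array(c["eye"]);d=a-e;return e,d/np.linalg.norm(d)
e1,d1=ray(158,78,c);e2,d2=ray(431,97,s)
t=np.linalg.lstsq(np.c_[d1,-d2],e2-e1,rcond=None)[0]
print(e1+d1*t[0],e2+d2*t[1],t,"radius",t[0]*70/368)
print(proj([.274,-.562,.24],s))
```

```text
[ 0.3237 -0.4732  0.1929] [ 0.3247 -0.4731  0.1929] [0.1902 1.596 ] radius 0.03618298733564828
[453.4162  78.7811]
```

carry_out:
  targets:
    - {"dx":0,"dy":0,"dz":-6,"twist":0,"gripper":8.5}
    - {"dx":0,"dy":0,"dz":-12,"twist":0,"gripper":8.5}
    - {"dx":2,"dy":-2,"dz":-17,"twist":0,"gripper":8.5}
    - {"dx":8,"dy":-7,"dz":-18,"twist":5,"gripper":8.5}
    - {"dx":14,"dy":-12,"dz":-18,"twist":10,"gripper":8.5}
    - {"dx":20,"dy":-17,"dz":-18,"twist":15,"gripper":8.5}
    - {"dx":26,"dy":-22,"dz":-18,"twist":20,"gripper":8.5}
    - {"dx":32,"dy":-27,"dz":-18,"twist":26,"gripper":8.5}
    - {"dx":37,"dy":-32,"dz":-17,"twist":26,"gripper":8.5}
    - {"dx":42,"dy":-37,"dz":-15,"twist":26,"gripper":8.5}

```text
time_s: 2.95
tool_pos: [0.4564, -0.1327, 0.4085]
ee_rot: [[1.0, -0.0, 0.002], [-0.0, -1.0, -0.001], [0.002, 0.001, -1.0]]
force: [0.3, -0.6, 0.5]
finger_gap: 0.0848
grip_force: 0.0
```

Run:
```python
from h import *
s=observe();print(s["time_s"],s["tool_pos"],np.array(s["ee_rot"]),s["force"],s["joints"])
R=np.array(s["ee_rot"]);print(100*R.T@(np.array([.54,.11,.33])-s["tool_pos"]))
```

```text
2.95 [ 0.4564 -0.1327  0.4085] [[ 1.     -0.0001  0.0018]
 [-0.0001 -1.     -0.0007]
 [ 0.0018  0.0007 -1.    ]] [ 0.3358 -0.6114  0.4619] [ 0.4768  0.0649 -0.3132  1.6603  0.0206  1.4177 -1.4097]
[  8.348  -24.2808   7.8464]
```

carry_out:
  targets:
    - {"dx":2,"dy":-6,"dz":2,"twist":0,"gripper":8.5}
    - {"dx":4,"dy":-12,"dz":4,"twist":0,"gripper":8.5}
    - {"dx":6,"dy":-18,"dz":6,"twist":0,"gripper":8.5}
    - {"dx":8,"dy":-24,"dz":8,"twist":0,"gripper":8.5}
    - {"dx":8,"dy":-24,"dz":8,"twist":0,"gripper":8.5}
    - {"dx":8,"dy":-24,"dz":8,"twist":0,"gripper":8.5}

```text
time_s: 3.7
tool_pos: [0.5356, 0.1058, 0.3275]
ee_rot: [[1.0, 0.002, -0.001], [0.002, -1.0, -0.0], [-0.001, 0.0, -1.0]]
force: [-0.6, -0.8, 0.0]
finger_gap: 0.0848
grip_force: 0.0
```

Run:
```python
from h import *
s=observe();print(s["time_s"],s["tool_pos"],np.array(s["ee_rot"]),s["force"],s["joints"])
c=capture("wrist");save(c,"w2");np.savez("w2",**c)
for t in ["gluing_board","end_stop","first_left_mid","first_right_mid","laid_half_mid","long_block_mid","half_block_mid","pencil"]:
        print(t,[(round(d["conf"],2),np.round(w(d["at"],c),3),np.round(proj(w(d["at"],c),c))) for d in search_frame(t,c)[:2]])
cv2.imwrite("pics/w2b.png",cv2.resize(c["color"][:,:,::-1],(800,600),interpolation=cv2.INTER_CUBIC))
```

```text
3.7 [0.5356 0.1058 0.3275] [[ 1.      0.002  -0.0011]
 [ 0.002  -1.     -0.0001]
 [-0.0011  0.0001 -1.    ]] [-0.5897 -0.8073  0.0368] [ 0.1284  0.2568 -0.508   1.641   0.129   1.2785 -1.9718]
gluing_board [(0.83, array([0.537, 0.128, 0.072]), array([261., 179.])), (0.31, array([0.558, 0.244, 0.097]), array([141., 162.]))]
end_stop [(0.58, array([ 0.595, -0.002,  0.108]), array([398., 124.]))]
first_left_mid [(0.71, array([0.611, 0.215, 0.098]), array([166., 106.]))]
first_right_mid [(0.94, array([0.612, 0.102, 0.096]), array([286., 105.]))]
laid_half_mid [(0.89, array([0.555, 0.241, 0.092]), array([146., 164.]))]
long_block_mid [(0.69, array([0.556, 0.242, 0.098]), array([143., 164.])), (0.67, array([0.45 , 0.072, 0.098]), array([313., 264.]))]
half_block_mid [(0.85, array([0.44 , 0.213, 0.091]), array([183., 271.]))]
pencil []
```

View pics/w2b.png

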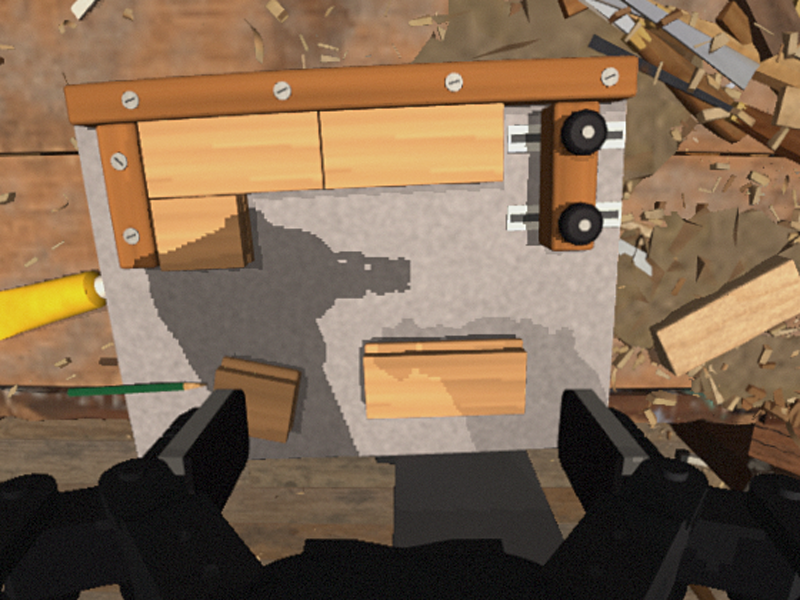

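Run:
```python
from h import *
c=dict(np.load("w2.npz"));k=.7
P=lambda u,v,z: pix(u*k-.15,v*k-.15,z,c)
pts={"fl_bl":(138,122,.098),"joint_b":(320,111,.098),"joint_f":(324,189,.098),"fr_br":(503,103,.098),"fr_fr":(504,182,.098),"fl_fl":(147,198,.098),
"lh_bl":(149,199,.098),"lh_br":(239,195,.098),"lh_fr":(245,268,.098),"lh_fl":(158,270,.098),
"lb_bl":(365,354,.098),"lb_br":(525,348,.098),"lb_fr":(526,413,.098),"lb_fl":(367,418,.098),
"hb_bl":(223,367,.098),"hb_br":(297,384,.098),"hb_fr":(287,442,.098),"hb_fl":(215,425,.098),
"es_tl":(552,103,.108),"es_bl":(552,248,.108),"es_br":(595,249,.108),"pen":(188,386,.0735),"stop_f":(120,267,.1),"stop_fr":(155,266,.1),
"baseFR":(612,448,.07),"baseFL":(137,457,.07),"offc1":(655,330,.03),"offc2":(670,376,.03)}
for n,p in pts.items(): print(n,P(*p)[:2])
```

```text
fl_bl [0.6302 0.2804]
joint_b [0.636  0.1596]
joint_f [0.5863 0.1587]
fr_br [0.6413 0.0412]
fr_fr [0.5913 0.0381]
fl_fl [0.5808 0.2799]
lh_bl [0.5801 0.2786]
lh_br [0.5824 0.2164]
lh_fr [0.5323 0.2159]
lh_fl [0.5309 0.278 ]
lb_bl [0.4689 0.133 ]
lb_br [0.4738 0.0166]
lb_fr [0.4218 0.0123]
lb_fl [0.4175 0.1324]
hb_bl [0.4582 0.238 ]
hb_br [0.445  0.1839]
hb_fr [0.3968 0.1942]
hb_fl [0.4107 0.2487]
es_tl [0.6406 0.0119]
es_bl [0.5485 0.0054]
es_br [ 0.5481 -0.0239]
pen [0.432  0.2769]
stop_f [0.5335 0.3041]
stop_fr [0.5342 0.2788]
baseFR [ 0.3753 -0.0696]
baseFL [0.3648 0.3299]
offc1 [ 0.4661 -0.1123]
offc2 [ 0.4233 -0.1318]
```

Run:
```python
import cv2
a=cv2.imread("pics/w2.png")
cv2.imwrite("pics/w2c.png",cv2.resize(a[60:330,60:460],(800,540),interpolation=cv2.INTER_CUBIC))
```

```text
(no output)
```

View pics/w2c.png

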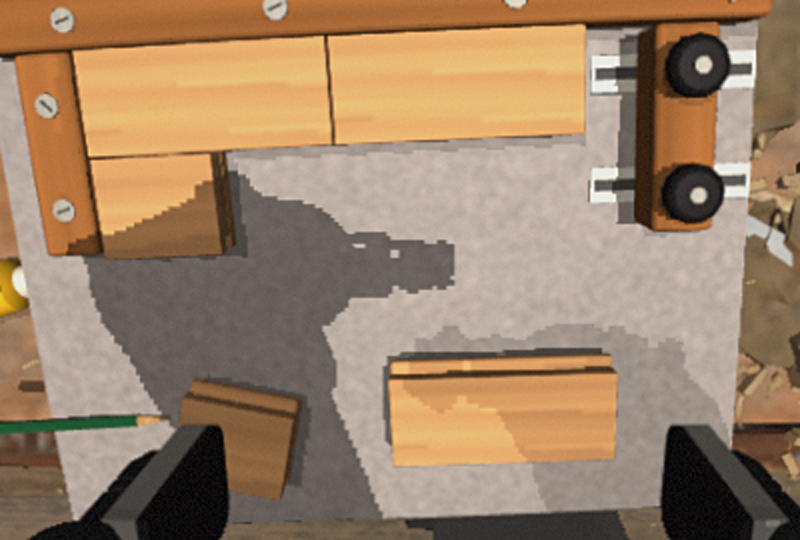

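The picture shows the board with yaw about 0.043 rad, the long block at (445,380) nearly square, and the half block at (255,405) turned about -0.23 rad. The pencil tip is at (188,386). The back-projected sizes match the given ones. Next I'll grasp the long block across its width.

carry_out:
  targets:
    - {"dx":-1,"dy":0.4,"dz":3,"twist":-10.5,"gripper":8.5}
    - {"dx":-2,"dy":0.8,"dz":6,"twist":-21,"gripper":8.5}
    - {"dx":-3,"dy":1.2,"dz":9,"twist":-31.5,"gripper":8.5}
    - {"dx":-4.5,"dy":1.6,"dz":11,"twist":-42,"gripper":8.5}
    - {"dx":-6,"dy":2.2,"dz":13,"twist":-52.5,"gripper":8.5}
    - {"dx":-7,"dy":2.6,"dz":15,"twist":-63,"gripper":8.5}
    - {"dx":-8,"dy":3,"dz":17,"twist":-73.5,"gripper":8.5}
    - {"dx":-8.7,"dy":3.2,"dz":18,"twist":-84,"gripper":8.5}
    - {"dx":-8.7,"dy":3.2,"dz":18,"twist":-92.5,"gripper":8.5}
    - {"dx":-8.7,"dy":3.2,"dz":18,"twist":-92.5,"gripper":8.5}

```text
time_s: 5.4
tool_pos: [0.4488, 0.073, 0.148]
ee_rot: [[-0.042, 0.999, 0.0], [0.999, 0.042, 0.0], [0.0, 0.0, -1.0]]
force: [0.3, 0.1, -1.3]
finger_gap: 0.0848
grip_force: 0.0
```

```bash
cat >> h.py <<'E'
def goto(T,yaw,show=True):
    s=observe();R=np.array(s["ee_rot"]);y=np.arctan2(R[1,0],R[0,0])
    print("t",s["time_s"],"pos",np.array(s["tool_pos"]),"yaw",round(y,4),"F",np.array(s["force"]),"tilt",R[:2,2],"j7",round(s["joints"][6],2))
    print("delta cm",100*R.T@(np.array(T)-s["tool_pos"]),"twist",np.degrees(-(yaw-y)))
BO=np.array([.5355,.1562,0]);BY=.043
def B(x,y,z): 
    c,s=np.cos(BY),np.sin(BY);return BO+np.array([c*x-s*y,s*x+c*y,z])
def Binv(P):
    c,s=np.cos(BY),np.sin(BY);d=np.array(P)-BO;return np.array([c*d[0]+s*d[1],-s*d[0]+c*d[1],d[2]])
E
python3 - <<'E'
from h import *
goto([.4485,.0737,.086],np.pi/2+.042)
c=capture("wrist");save(c,"w3")
E
```

```text
t 5.4 pos [0.4488 0.073  0.148 ] yaw 1.6128 F [ 0.2612  0.0996 -1.2729] tilt [0.     0.0002] j7 -0.53
delta cm [ 0.071  -0.0299  6.198 ] twist 0.0022454027898052105
```

View pics/w3.png

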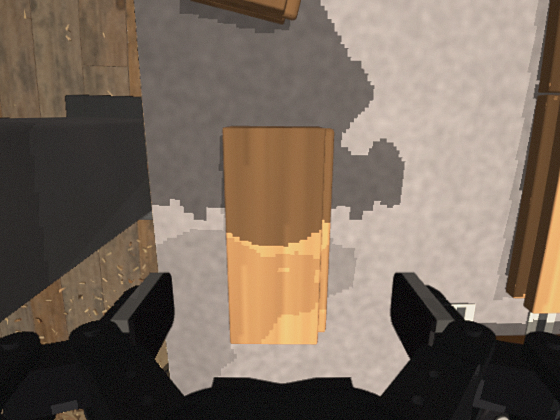

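carry_out:
  targets:
    - {"dx":0,"dy":0,"dz":3,"twist":0,"gripper":8.5}
    - {"dx":0,"dy":0,"dz":6,"twist":0,"gripper":8.5}
    - {"dx":0,"dy":0,"dz":6.2,"twist":0,"gripper":8.5}
    - {"dx":0,"dy":0,"dz":6.2,"twist":0,"gripper":4}
    - {"dx":0,"dy":0,"dz":6.2,"twist":0,"gripper":4}
    - {"dx":0,"dy":0,"dz":6.2,"twist":0,"gripper":4}
    - {"dx":0,"dy":0,"dz":6.2,"twist":0,"gripper":4}
    - {"dx":0,"dy":0,"dz":6.2,"twist":0,"gripper":4}

```text
time_s: 6.45
tool_pos: [0.4494, 0.0735, 0.0876]
ee_rot: [[-0.043, 0.999, 0.002], [0.999, 0.043, -0.0], [-0.0, 0.002, -1.0]]
force: [-4.0, 0.1, 8.3]
finger_gap: 0.0543
grip_force: 61.9
```

carry_out:
  targets:
    - {"dx":0,"dy":0,"dz":-1,"twist":0,"gripper":4}
    - {"dx":0,"dy":0,"dz":-2,"twist":0,"gripper":4}
    - {"dx":0,"dy":0,"dz":-2,"twist":0,"gripper":4}

```text
time_s: 6.82
tool_pos: [0.4495, 0.0733, 0.1071]
ee_rot: [[-0.043, 0.999, 0.002], [0.999, 0.043, 0.0], [-0.0, 0.002, -1.0]]
force: [0.2, 0.2, -1.1]
finger_gap: 0.0547
grip_force: 63.6
```

Run:
```python
from h import *
goto(B(-.018,-.004,.087),np.pi/2+.043);print(observe()["grip_force"],observe()["finger_gap"])
```

```text
t 6.825 pos [0.4495 0.0733 0.1071] yaw 1.6139 F [ 0.2205  0.212  -1.1392] tilt [0.0023 0.    ] j7 -0.6
delta cm [7.5122 7.1402 2.0302] twist 0.008521767722101807
63.64351272583008 0.0546784640364089
```

carry_out:
  targets:
    - {"dx":2.5,"dy":2.4,"dz":0,"twist":0,"gripper":4}
    - {"dx":5,"dy":4.8,"dz":0,"twist":0,"gripper":4}
    - {"dx":7.5,"dy":7.1,"dz":0,"twist":0,"gripper":4}
    - {"dx":7.5,"dy":7.1,"dz":0.7,"twist":0,"gripper":4}
    - {"dx":7.5,"dy":7.1,"dz":1.5,"twist":0,"gripper":4}
    - {"dx":7.5,"dy":7.1,"dz":1.9,"twist":0,"gripper":4}
    - {"dx":7.5,"dy":7.1,"dz":1.9,"twist":0,"gripper":4}

```text
time_s: 7.7
tool_pos: [0.5153, 0.15, 0.0876]
ee_rot: [[-0.043, 0.999, -0.001], [0.999, 0.043, -0.002], [-0.002, -0.001, -1.0]]
force: [-6.6, -2.3, 12.3]
finger_gap: 0.0544
grip_force: 66.2
```

Run:
```python
from h import *
goto(B(-.018,-.004,.087),np.pi/2+.043)
```

```text
t 7.7 pos [0.5153 0.15   0.0876] yaw 1.6138 F [-6.6219 -2.2645 12.2534] tilt [-0.001  -0.0022] j7 -0.75
delta cm [0.129  0.2433 0.0632] twist 0.00034301188121140273
```

carry_out:
  targets:
    - {"dx":0,"dy":0,"dz":-0.1,"twist":0,"gripper":8.5}
    - {"dx":0,"dy":0,"dz":-0.1,"twist":0,"gripper":8.5}
    - {"dx":0,"dy":0,"dz":-0.1,"twist":0,"gripper":8.5}
    - {"dx":0,"dy":0,"dz":-3,"twist":0,"gripper":8.5}
    - {"dx":0,"dy":0,"dz":-7,"twist":8,"gripper":8.5}
    - {"dx":0,"dy":-1.5,"dz":-7,"twist":18,"gripper":8.5}
    - {"dx":0,"dy":-3,"dz":-7,"twist":28,"gripper":8.5}
    - {"dx":0,"dy":-4.5,"dz":-7,"twist":38,"gripper":8.5}
    - {"dx":0,"dy":-5.2,"dz":-7,"twist":48,"gripper":8.5}
    - {"dx":0,"dy":-5.2,"dz":-7,"twist":58,"gripper":8.5}

```text
time_s: 8.95
tool_pos: [0.4638, 0.1489, 0.1569]
ee_rot: [[0.827, 0.562, -0.0], [0.562, -0.827, -0.0], [-0.0, 0.0, -1.0]]
force: [-0.2, 0.8, 0.5]
finger_gap: 0.0854
grip_force: 0.0
```

carry_out:
  targets:
    - {"dx":0,"dy":0,"dz":0,"twist":10,"gripper":8.5}
    - {"dx":0,"dy":0,"dz":0,"twist":20,"gripper":8.5}
    - {"dx":0,"dy":0,"dz":0,"twist":30,"gripper":8.5}
    - {"dx":0,"dy":0,"dz":0,"twist":32,"gripper":8.5}
    - {"dx":0,"dy":0,"dz":0,"twist":32,"gripper":8.5}

```text
time_s: 9.57
tool_pos: [0.4644, 0.1491, 0.1569]
ee_rot: [[0.999, 0.047, 0.0], [0.047, -0.999, -0.0], [0.0, 0.0, -1.0]]
force: [-0.8, -0.2, -0.3]
finger_gap: 0.0849
grip_force: 0.0
```

Run:
```python
from h import *
goto(B(-.071,-.005,.083),.043)
c=capture("wrist");save(c,"w4");np.savez("w4",**c)
cv2.imwrite("pics/w4b.png",cv2.resize(c["color"][:,:,::-1],(800,600),interpolation=cv2.INTER_CUBIC))
```

```text
t 9.575 pos [0.4644 0.1491 0.1569] yaw 0.0467 F [-0.8327 -0.188  -0.287 ] tilt [ 0.     -0.0001] j7 -2.1
delta cm [0.0343 0.0939 7.3914] twist 0.21334893127168666
```

View pics/w4b.png

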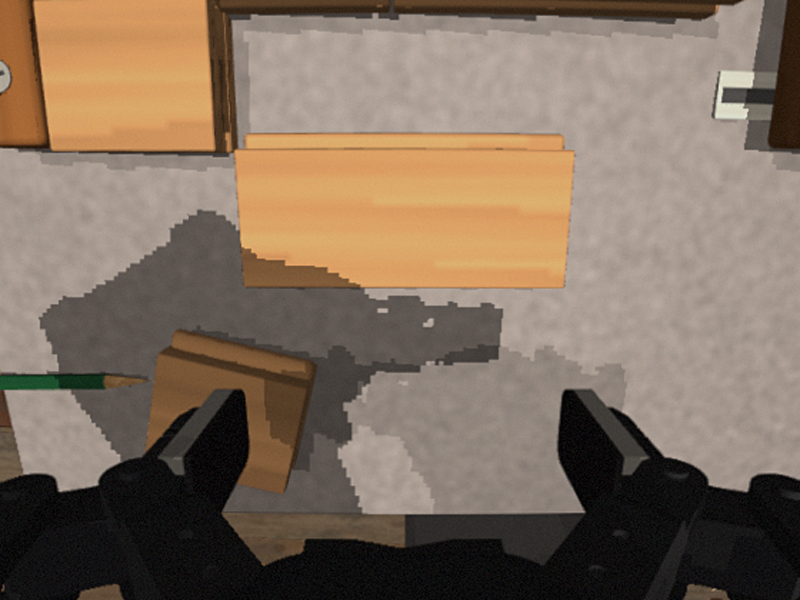

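The long block sits parallel in front of its groove, with its front edge at row 288 and columns 245–565, clear of the laid half. A fully open fork would touch the half block at (230,410), so I'll use a narrower opening.

Run:
```python
from h import *
c=dict(np.load("w4.npz"));k=.7
P=lambda u,v,z: 1000*Binv(pix(u*k-.15,v*k-.15,z,c))
for n,p in dict(bl=(236,151,.098),br=(574,152,.098),fr=(565,288,.098),fl=(244,288,.098),lh_fr=(214,152,.098),lh_fl=(49,150,.098),lh_br=(209,10,.098),stopfl=(47,146,.1)).items(): print(n,P(*p)[:2])
for n,p in dict(bl=(160,350),br=(310,380),fr=(283,492),).items(): print("half",n,P(*p,.098)[:2], pix(p[0]*k,p[1]*k,.098,c))
goto(B(-.066,-.007,.086),.043)
```

```text
bl [-0.2239 54.2023]
br [  0.002 -63.716]
fr [-48.6974 -64.5017]
fl [-49.2659  54.8377]
lh_fr [-0.5197 61.9937]
lh_fl [  0.8285 121.5996]
lh_br [45.0789 60.2933]
stopfl [  2.1329 120.8024]
half bl [-73.9616  89.5758] [0.4577 0.2424 0.098 ]
half br [-85.918   31.7715] [0.4482 0.1842 0.098 ]
half fr [-136.5313   45.4185] [0.397  0.1956 0.098 ]
t 9.625 pos [0.4644 0.149  0.1569] yaw 0.0466 F [ 0.5478  0.007  -0.1945] tilt [-0.0001 -0.0001] j7 -2.1
delta cm [0.5347 0.2909 7.0898] twist 0.20879952835416338
```

carry_out:
  targets:
    - {"dx":0.5,"dy":0.2,"dz":0,"twist":0.2,"gripper":4.5}
    - {"dx":0.5,"dy":0.2,"dz":0,"twist":0.2,"gripper":4.5}
    - {"dx":0.5,"dy":0.2,"dz":3,"twist":0.2,"gripper":4.5}
    - {"dx":0.5,"dy":0.2,"dz":6,"twist":0.2,"gripper":4.5}
    - {"dx":0.5,"dy":0.2,"dz":7,"twist":0.2,"gripper":4.5}
    - {"dx":0.5,"dy":0.2,"dz":7,"twist":0.2,"gripper":4.5}

```text
time_s: 10.38
tool_pos: [0.4693, 0.1473, 0.0867]
ee_rot: [[0.999, 0.041, -0.001], [0.041, -0.999, -0.0], [-0.001, 0.0, -1.0]]
force: [0.7, 0.3, -0.5]
finger_gap: 0.045
grip_force: 0.0
```

carry_out:
  targets:
    - {"dx":0.5,"dy":0,"dz":0,"twist":0,"gripper":4.5}
    - {"dx":1,"dy":0,"dz":0,"twist":0,"gripper":4.5}
    - {"dx":1.5,"dy":0,"dz":0,"twist":0,"gripper":4.5}
    - {"dx":2,"dy":0,"dz":0,"twist":0,"gripper":4.5}
    - {"dx":2.5,"dy":0,"dz":0,"twist":0,"gripper":4.5}
    - {"dx":3,"dy":0,"dz":0,"twist":0,"gripper":4.5}
    - {"dx":3.5,"dy":0,"dz":0,"twist":0,"gripper":4.5}
    - {"dx":3.9,"dy":0,"dz":0,"twist":0,"gripper":4.5}
    - {"dx":3.9,"dy":0,"dz":0,"twist":0,"gripper":4.5}

```text
time_s: 11.5
tool_pos: [0.509, 0.1488, 0.0869]
ee_rot: [[0.999, 0.04, 0.0], [0.04, -0.999, 0.0], [0.0, -0.0, -1.0]]
force: [-0.3, 0.4, 0.3]
finger_gap: 0.045
grip_force: 0.0
```

Run:
```python
from h import *
goto(B(-.011,-.006,.086),.043)
c=capture("wrist");save(c,"w5");np.savez("w5",**c)
cv2.imwrite("pics/w5b.png",cv2.resize(c["color"][:,:,::-1],(800,600),interpolation=cv2.INTER_CUBIC))
```

```text
t 11.5 pos [0.509  0.1488 0.0869] yaw 0.04 F [-0.3356  0.3639  0.2909] tilt [0.0004 0.0002] j7 -2.14
delta cm [ 1.5837 -0.0262  0.0933] twist -0.17281707828181425
```

View pics/w5b.png

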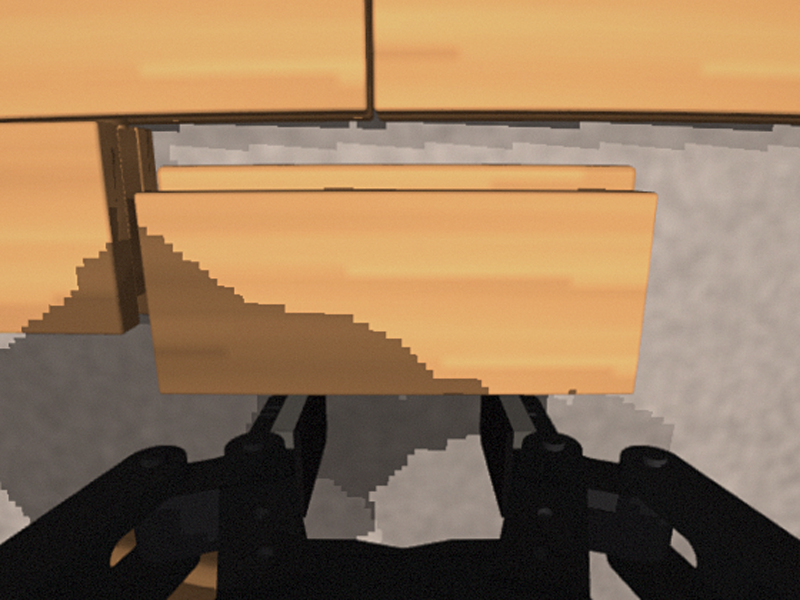

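Run:
```python
from h import *
c=dict(np.load("w5.npz"));k=.7
P=lambda u,v,z: 1000*Binv(pix(u*k-.15,v*k-.15,z,c))
for n,p in dict(bl=(136,193),br=(656,192),fr=(634,394),fl=(160,394),lh_fr=(122,333),fl_f=(100,119),fr_f=(780,124)).items(): print(n,P(*p,.098)[:2])
```

```text
bl [33.8746 53.7024]
br [ 33.8197 -63.7955]
fr [-15.5797 -64.346 ]
fl [-15.3909  54.2567]
lh_fr [ 0.6451 61.6303]
fl_f [49.9934 59.8961]
fr_f [ 49.0261 -90.53  ]
```

carry_out:
  targets:
    - {"dx":0.4,"dy":0,"dz":0,"twist":0,"gripper":4.5}
    - {"dx":0.8,"dy":0,"dz":0,"twist":-0.1,"gripper":4.5}
    - {"dx":1.1,"dy":0,"dz":0,"twist":-0.1,"gripper":4.5}
    - {"dx":1.3,"dy":0,"dz":0,"twist":-0.1,"gripper":4.5}
    - {"dx":1.4,"dy":0,"dz":0,"twist":-0.1,"gripper":4.5}
    - {"dx":1.5,"dy":0,"dz":0,"twist":-0.1,"gripper":4.5}
    - {"dx":1.55,"dy":0,"dz":0,"twist":-0.1,"gripper":4.5}

```text
time_s: 12.42
tool_pos: [0.524, 0.1495, 0.0869]
ee_rot: [[0.999, 0.042, 0.0], [0.042, -0.999, -0.0], [0.0, 0.0, -1.0]]
force: [-0.4, -0.6, 0.7]
finger_gap: 0.0454
grip_force: 0.4
```

carry_out:
  targets:
    - {"dx":0.05,"dy":0,"dz":0,"twist":0,"gripper":4.5}
    - {"dx":0.1,"dy":0,"dz":0,"twist":0,"gripper":4.5}
    - {"dx":0.15,"dy":0,"dz":0,"twist":0,"gripper":4.5}

```text
time_s: 12.8
tool_pos: [0.5255, 0.1495, 0.087]
ee_rot: [[0.999, 0.042, 0.0], [0.042, -0.999, -0.0], [0.0, 0.0, -1.0]]
force: [-0.4, -0.6, 1.3]
finger_gap: 0.045
grip_force: 0.3
```

carry_out:
  targets:
    - {"dx":0.05,"dy":0,"dz":0,"twist":0,"gripper":4.5}
    - {"dx":0.1,"dy":0,"dz":0,"twist":0,"gripper":4.5}
    - {"dx":0.15,"dy":0,"dz":0,"twist":0,"gripper":4.5}

```text
time_s: 13.18
tool_pos: [0.5267, 0.1496, 0.0869]
ee_rot: [[0.999, 0.042, -0.001], [0.042, -0.999, -0.0], [-0.001, 0.0, -1.0]]
force: [-1.7, 0.5, 1.5]
finger_gap: 0.0447
grip_force: 1.3
```

carry_out:
  targets:
    - {"dx":0.05,"dy":0,"dz":0,"twist":0,"gripper":4.5}
    - {"dx":0.1,"dy":0,"dz":0,"twist":0,"gripper":4.5}

```text
time_s: 13.42
tool_pos: [0.5268, 0.1495, 0.0868]
ee_rot: [[0.999, 0.042, -0.002], [0.042, -0.999, -0.001], [-0.002, 0.001, -1.0]]
force: [-6.5, -0.3, 4.5]
finger_gap: 0.045
grip_force: 3.5
```

carry_out:
  targets:
    - {"dx":0.05,"dy":0,"dz":0,"twist":0,"gripper":4.5}
    - {"dx":0.1,"dy":0,"dz":0,"twist":0,"gripper":4.5}
    - {"dx":0.1,"dy":0,"dz":0,"twist":0,"gripper":4.5}

```text
time_s: 13.8
tool_pos: [0.5269, 0.1495, 0.0867]
ee_rot: [[0.999, 0.043, -0.004], [0.043, -0.999, -0.001], [-0.004, 0.001, -1.0]]
force: [-8.6, -0.7, 5.9]
finger_gap: 0.0453
grip_force: 4.5
```

carry_out:
  targets:
    - {"dx":0.1,"dy":0,"dz":0,"twist":0,"gripper":4.5}
    - {"dx":0.2,"dy":0,"dz":0,"twist":0,"gripper":4.5}
    - {"dx":0.25,"dy":0,"dz":0,"twist":0,"gripper":4.5}
    - {"dx":0.25,"dy":0,"dz":0,"twist":0,"gripper":4.5}
    - {"dx":0.25,"dy":0,"dz":0,"twist":0,"gripper":4.5}

```text
time_s: 14.42
tool_pos: [0.527, 0.1496, 0.0864]
ee_rot: [[0.999, 0.043, -0.008], [0.043, -0.999, -0.002], [-0.008, 0.002, -1.0]]
force: [-17.4, -2.1, 10.9]
finger_gap: 0.045
grip_force: 8.5
```

Run:
```python
from h import *
goto(B(-.011,-.006,.086),.043)
c=capture("wrist");save(c,"w6");np.savez("w6",**c)
cv2.imwrite("pics/w6b.png",cv2.resize(c["color"][:,:,::-1],(800,600),interpolation=cv2.INTER_CUBIC))
```

```text
t 14.425 pos [0.527  0.1496 0.0864] yaw 0.0433 F [-17.3771  -2.096   10.8613] tilt [-0.0081 -0.0024] j7 -2.12
delta cm [-0.2201 -0.0252  0.037 ] twist 0.01522960319078602
```

View pics/w6b.png

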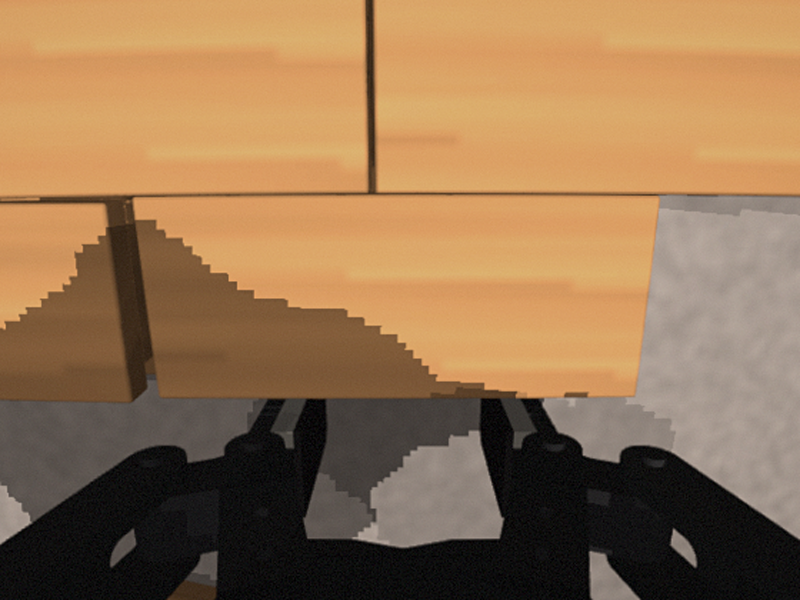

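The long block is shut: its edge meets the first course along row 195, with about 17 N held. The laid half at the left sits about 1–1.5 mm short (row 202 against 196), so I'll press it home as well.

carry_out:
  targets:
    - {"dx":-1,"dy":0,"dz":0,"twist":0,"gripper":4.5}
    - {"dx":-2,"dy":0,"dz":0,"twist":0,"gripper":2.5}
    - {"dx":-2,"dy":-3,"dz":0,"twist":0,"gripper":2.5}
    - {"dx":-2,"dy":-6,"dz":0,"twist":0,"gripper":2.5}
    - {"dx":-2,"dy":-9.5,"dz":0,"twist":0,"gripper":2.5}
    - {"dx":-1.6,"dy":-9.5,"dz":0,"twist":0,"gripper":2.5}
    - {"dx":-1.2,"dy":-9.5,"dz":0,"twist":0,"gripper":2.5}
    - {"dx":-0.8,"dy":-9.5,"dz":0,"twist":0,"gripper":2.5}
    - {"dx":-0.6,"dy":-9.5,"dz":0,"twist":0,"gripper":2.5}

```text
time_s: 15.6
tool_pos: [0.5221, 0.2433, 0.0869]
ee_rot: [[0.999, 0.04, 0.0], [0.04, -0.999, -0.0], [0.0, 0.0, -1.0]]
force: [-0.6, -0.1, -0.1]
finger_gap: 0.0253
grip_force: 0.1
```

carry_out:
  targets:
    - {"dx":0.05,"dy":0,"dz":0,"twist":0,"gripper":2.5}
    - {"dx":0.1,"dy":0,"dz":0,"twist":0,"gripper":2.5}
    - {"dx":0.2,"dy":0,"dz":0,"twist":0,"gripper":2.5}

```text
time_s: 15.98
tool_pos: [0.5225, 0.2442, 0.0868]
ee_rot: [[0.999, 0.042, -0.002], [0.042, -0.999, -0.001], [-0.002, 0.001, -1.0]]
force: [-6.8, -2.1, 4.2]
finger_gap: 0.025
grip_force: 2.9
```

Run:
```python
from h import *
goto(B(-.011,.09,.086),.043)
```

```text
t 15.975 pos [0.5225 0.2442 0.0868] yaw 0.0421 F [-6.8317 -2.0846  4.1784] tilt [-0.0017 -0.0009] j7 -2.28
delta cm [-0.1841 -0.1525  0.0827] twist -0.05343097016650006
```

carry_out:
  targets:
    - {"dx":0.1,"dy":0,"dz":0,"twist":0,"gripper":2.5}
    - {"dx":0.25,"dy":0,"dz":0,"twist":0,"gripper":2.5}
    - {"dx":0.3,"dy":0,"dz":0,"twist":0,"gripper":2.5}
    - {"dx":0.3,"dy":0,"dz":0,"twist":0,"gripper":2.5}

```text
time_s: 16.48
tool_pos: [0.5226, 0.2443, 0.0865]
ee_rot: [[0.999, 0.043, -0.007], [0.043, -0.999, -0.003], [-0.007, 0.002, -1.0]]
force: [-13.8, -3.2, 9.1]
finger_gap: 0.0247
grip_force: 6.7
```

Run:
```python
from h import *
print(Binv(observe()["tool_pos"]))
goto([.4275,.2165,.16],np.pi/2-.23)
```

```text
[-0.0091  0.0886  0.0865]
t 16.475 pos [0.5226 0.2443 0.0865] yaw 0.0433 F [-13.783   -3.1567   9.1459] tilt [-0.0065 -0.0027] j7 -2.28
delta cm [-9.6731  2.3833 -7.2826] twist -74.34359442919096
```

carry_out:
  targets:
    - {"dx":-1,"dy":0,"dz":0,"twist":0,"gripper":2.5}
    - {"dx":-2,"dy":0.3,"dz":0,"twist":0,"gripper":2.5}
    - {"dx":-2.5,"dy":0.5,"dz":-4,"twist":-5,"gripper":8.5}
    - {"dx":-4,"dy":1,"dz":-8,"twist":-15,"gripper":8.5}
    - {"dx":-6,"dy":1.5,"dz":-8,"twist":-25,"gripper":8.5}
    - {"dx":-8,"dy":2,"dz":-8,"twist":-35,"gripper":8.5}
    - {"dx":-9.8,"dy":2.4,"dz":-8,"twist":-45,"gripper":8.5}
    - {"dx":-9.8,"dy":2.4,"dz":-8,"twist":-55,"gripper":8.5}
    - {"dx":-9.8,"dy":2.4,"dz":-8,"twist":-65,"gripper":8.5}
    - {"dx":-9.8,"dy":2.4,"dz":-8,"twist":-75,"gripper":8.5}

```text
time_s: 17.73
tool_pos: [0.4296, 0.2163, 0.1671]
ee_rot: [[0.213, 0.977, 0.001], [0.977, -0.213, -0.0], [0.0, 0.001, -1.0]]
force: [-0.7, -0.1, -0.2]
finger_gap: 0.0855
grip_force: 0.0
```

carry_out:
  targets:
    - {"dx":0,"dy":0,"dz":0,"twist":0,"gripper":8.5}
    - {"dx":0,"dy":0,"dz":0,"twist":0,"gripper":8.5}

```text
time_s: 17.98
tool_pos: [0.4296, 0.2163, 0.167]
ee_rot: [[0.222, 0.975, 0.0], [0.975, -0.222, -0.0], [0.0, 0.0, -1.0]]
force: [-1.0, 0.2, -0.8]
finger_gap: 0.0854
grip_force: 0.0
```

Run:
```python
from h import *
goto([.4306,.2168,.086],np.pi/2-.22)
c=capture("wrist");save(c,"w7");np.savez("w7",**c)
cv2.imwrite("pics/w7b.png",cv2.resize(c["color"][:,:,::-1],(800,600),interpolation=cv2.INTER_CUBIC))
```

```text
t 17.975 pos [0.4296 0.2163 0.167 ] yaw 1.3468 F [-0.9717  0.1533 -0.8216] tilt [ 0.0003 -0.    ] j7 -1.07
delta cm [0.0661 0.0861 8.0966] twist -0.2267963531446589
```

View pics/w7b.png

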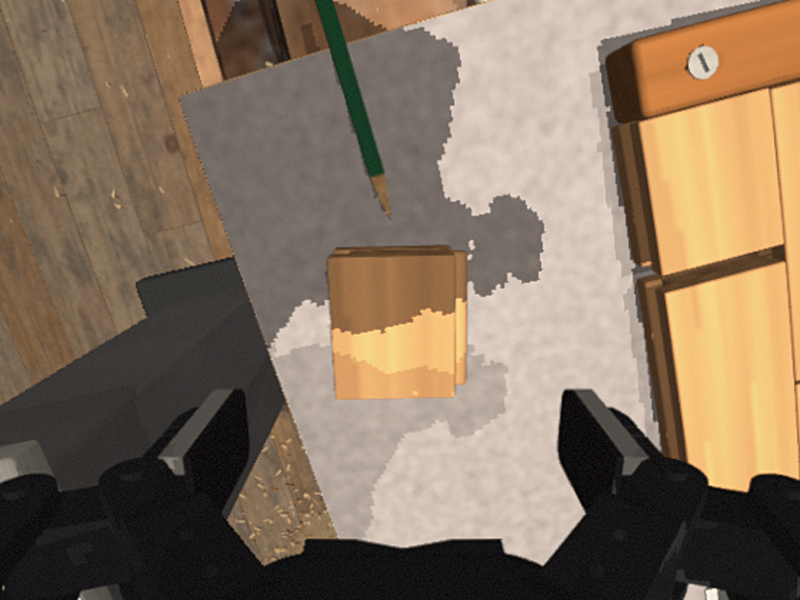

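Run:
```python
from h import *
c=dict(np.load("w7.npz"));k=.7
Q=np.array([pix(u*k-.15,v*k-.15,.098,c) for u,v in [(329,257),(453,256),(455,398),(335,399)]]);print(Q,Q.mean(0))
s=observe();R=np.array(s["ee_rot"]);print("in tool cm",100*(Q-s["tool_pos"])@R)
```

```text
[[0.4087 0.2544 0.098 ]
 [0.4552 0.2443 0.098 ]
 [0.4444 0.186  0.098 ]
 [0.3958 0.1965 0.098 ]] [0.426  0.2203 0.098 ]
in tool cm [[ 3.2418 -2.8859  6.8983]
 [ 3.2806  1.8746  6.9   ]
 [-2.6438  2.1093  6.9   ]
 [-2.6916 -2.8586  6.8983]]
```

carry_out:
  targets:
    - {"dx":0.3,"dy":-0.1,"dz":3,"twist":0,"gripper":8.5}
    - {"dx":0.3,"dy":-0.1,"dz":6,"twist":0,"gripper":8.5}
    - {"dx":0.3,"dy":-0.1,"dz":8,"twist":0,"gripper":8.5}
    - {"dx":0.3,"dy":-0.1,"dz":8,"twist":0,"gripper":8.5}
    - {"dx":0.3,"dy":-0.1,"dz":8,"twist":0,"gripper":4}
    - {"dx":0.3,"dy":-0.1,"dz":8,"twist":0,"gripper":4}
    - {"dx":0.3,"dy":-0.1,"dz":8,"twist":0,"gripper":4}
    - {"dx":0.3,"dy":-0.1,"dz":8,"twist":0,"gripper":4}
    - {"dx":0.3,"dy":-0.1,"dz":7.5,"twist":0,"gripper":4}
    - {"dx":0.3,"dy":-0.1,"dz":5.5,"twist":0,"gripper":4}

```text
time_s: 19.27
tool_pos: [0.4289, 0.2193, 0.1122]
ee_rot: [[0.218, 0.976, -0.001], [0.976, -0.218, -0.001], [-0.001, -0.001, -1.0]]
force: [0.2, -0.3, -0.7]
finger_gap: 0.0541
grip_force: 63.1
```

Run:
```python
from h import *
goto(B(-.025,-.102,.088),np.pi/2+.043);print(observe()["grip_force"],observe()["finger_gap"])
```

```text
t 19.275 pos [0.4289 0.2193 0.1122] yaw 1.3506 F [ 0.218  -0.3245 -0.6738] tilt [-0.0011 -0.0005] j7 -1.15
delta cm [-14.3287  12.0273   2.4146] twist -15.078938732789814
63.11070442199707 0.0541177692967481
```

carry_out:
  targets:
    - {"dx":-1,"dy":0,"dz":-2,"twist":0,"gripper":4}
    - {"dx":-5,"dy":3,"dz":-2,"twist":-5,"gripper":4}
    - {"dx":-9,"dy":6.5,"dz":-2,"twist":-10,"gripper":4}
    - {"dx":-12.5,"dy":10,"dz":-2,"twist":-15,"gripper":4}
    - {"dx":-14.3,"dy":12,"dz":-2,"twist":-15.1,"gripper":4}
    - {"dx":-14.3,"dy":12,"dz":-2,"twist":-15.1,"gripper":4}
    - {"dx":-14.3,"dy":12,"dz":0,"twist":-15.1,"gripper":4}
    - {"dx":-14.3,"dy":12,"dz":1.5,"twist":-15.1,"gripper":4}

```text
time_s: 20.27
tool_pos: [0.5147, 0.0547, 0.0967]
ee_rot: [[-0.044, 0.999, 0.0], [0.999, 0.044, 0.0], [0.0, 0.0, -1.0]]
force: [-0.2, 0.8, -0.1]
finger_gap: 0.054
grip_force: 63.2
```

Run:
```python
from h import *
goto(B(-.025,-.102,.088),np.pi/2+.043);print(observe()["grip_force"],observe()["finger_gap"])
```

```text
t 20.275 pos [0.5147 0.0547 0.0967] yaw 1.6152 F [-0.1605  0.7728 -0.0701] tilt [0.0001 0.0002] j7 -0.55
delta cm [-0.1508  0.0125  0.8717] twist 0.082242060255461
63.155107498168945 0.05404115070741828
```

carry_out:
  targets:
    - {"dx":0,"dy":0,"dz":0.5,"twist":0,"gripper":4}
    - {"dx":0,"dy":0,"dz":0.85,"twist":0,"gripper":4}
    - {"dx":0,"dy":0,"dz":0.85,"twist":0,"gripper":8.5}
    - {"dx":0,"dy":0,"dz":0.8,"twist":0,"gripper":8.5}
    - {"dx":0,"dy":0,"dz":0.8,"twist":0,"gripper":8.5}
    - {"dx":0,"dy":0,"dz":-3,"twist":0,"gripper":8.5}
    - {"dx":0,"dy":-1,"dz":-6.5,"twist":8,"gripper":8.5}
    - {"dx":0,"dy":-3,"dz":-6.5,"twist":18,"gripper":5}
    - {"dx":0,"dy":-5.3,"dz":-6.5,"twist":28,"gripper":2.5}
    - {"dx":0,"dy":-5.3,"dz":-6.5,"twist":38,"gripper":2.5}

```text
time_s: 21.52
tool_pos: [0.4608, 0.0513, 0.1623]
ee_rot: [[0.585, 0.811, -0.0], [0.811, -0.585, -0.001], [-0.001, 0.001, -1.0]]
force: [0.3, -0.2, 0.3]
finger_gap: 0.0317
grip_force: 0.0
```

carry_out:
  targets:
    - {"dx":0,"dy":0,"dz":0,"twist":10,"gripper":2.5}
    - {"dx":0,"dy":0,"dz":0,"twist":20,"gripper":2.5}
    - {"dx":0,"dy":0,"dz":0,"twist":30,"gripper":2.5}
    - {"dx":0,"dy":0,"dz":0,"twist":40,"gripper":2.5}
    - {"dx":0,"dy":0,"dz":0,"twist":50,"gripper":2.5}
    - {"dx":0,"dy":0,"dz":0,"twist":52,"gripper":2.5}
    - {"dx":0,"dy":0,"dz":0,"twist":52,"gripper":2.5}

```text
time_s: 22.4
tool_pos: [0.4623, 0.0517, 0.1621]
ee_rot: [[0.999, 0.047, 0.0], [0.047, -0.999, -0.0], [0.0, 0.0, -1.0]]
force: [0.3, -0.1, 0.1]
finger_gap: 0.0247
grip_force: 0.0
```

Run:
```python
from h import *
goto(B(-.078,-.102,.087),.043)
c=capture("wrist");save(c,"w8");np.savez("w8",**c)
cv2.imwrite("pics/w8b.png",cv2.resize(c["color"][:,:,::-1],(800,600),interpolation=cv2.INTER_CUBIC))
```

```text
t 22.4 pos [0.4623 0.0517 0.1621] yaw 0.0467 F [ 0.2719 -0.0747  0.1025] tilt [ 0.0003 -0.0001] j7 -1.9
delta cm [-0.0358  0.0785  7.5091] twist 0.20995459835937258
```

View pics/w8b.png

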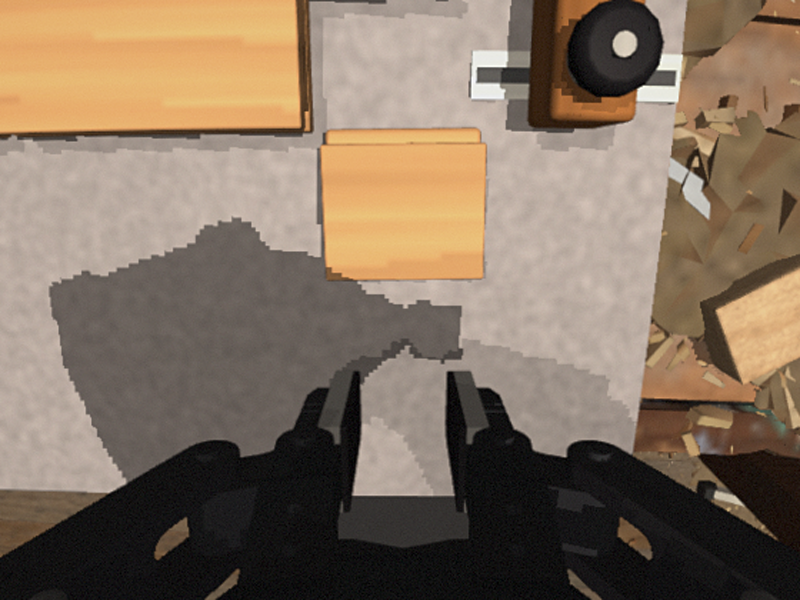

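The half block lies at (405,210), nearly square, with its left end just clear of the long block's right end at column 308. I've now viewed 11 pictures, one over the limit of 10, so I won't view any more and will go by the networks and numbers.

Run:
```python
from h import *
c=dict(np.load("w8.npz"));k=.7
P=lambda u,v,z: 1000*Binv(pix(u*k-.15,v*k-.15,z,c))
for n,p in dict(bl=(321,145),br=(486,144),fr=(484,279),fl=(327,280),lbfr=(301,130)).items(): print(n,P(*p,.098)[:2])
print("stop",P(552,123,.108)[:2])
```

```text
bl [ -4.3713 -72.0023]
br [  -3.7531 -130.7455]
fr [ -52.8463 -132.1224]
fl [-53.5172 -72.6266]
lbfr [  0.758 -65.062]
stop [   2.9005 -151.1769]
```

carry_out:
  targets:
    - {"dx":0,"dy":0.1,"dz":3,"twist":0.2,"gripper":2.5}
    - {"dx":0,"dy":0.1,"dz":6,"twist":0.2,"gripper":2.5}
    - {"dx":0,"dy":0.1,"dz":7.4,"twist":0.2,"gripper":2.5}
    - {"dx":0,"dy":0.1,"dz":7.4,"twist":0.2,"gripper":2.5}

```text
time_s: 22.95
tool_pos: [0.4618, 0.0506, 0.0874]
ee_rot: [[0.999, 0.041, -0.002], [0.041, -0.999, 0.0], [-0.002, -0.0, -1.0]]
force: [0.4, -0.2, 0.3]
finger_gap: 0.0249
grip_force: 0.0
```

carry_out:
  targets:
    - {"dx":0.8,"dy":0,"dz":0,"twist":0,"gripper":2.5}
    - {"dx":1.4,"dy":0,"dz":0,"twist":0,"gripper":2.5}
    - {"dx":2,"dy":0,"dz":0,"twist":0,"gripper":2.5}
    - {"dx":2.6,"dy":0,"dz":0,"twist":0,"gripper":2.5}
    - {"dx":3.2,"dy":0,"dz":0,"twist":0,"gripper":2.5}
    - {"dx":3.8,"dy":0,"dz":0,"twist":0,"gripper":2.5}
    - {"dx":4.4,"dy":0,"dz":0,"twist":0,"gripper":2.5}
    - {"dx":4.9,"dy":0,"dz":0,"twist":0,"gripper":2.5}
    - {"dx":5.3,"dy":0,"dz":0,"twist":0,"gripper":2.5}
    - {"dx":5.5,"dy":0,"dz":0,"twist":0,"gripper":2.5}

```text
time_s: 24.2
tool_pos: [0.5174, 0.0529, 0.0879]
ee_rot: [[0.999, 0.04, -0.0], [0.04, -0.999, -0.0], [-0.0, 0.0, -1.0]]
force: [-0.3, -0.2, -0.5]
finger_gap: 0.025
grip_force: 0.2
```

Run:
```python
from h import *
goto(B(-.009,-.102,.087),.043)
c=capture("wrist");d=search_frame("half_block_mid",c);print([(x["conf"],1000*Binv(w(x["at"],c))) for x in d[:3]])
```

```text
t 24.2 pos [0.5174 0.0529 0.0879] yaw 0.0402 F [-0.3251 -0.1942 -0.4662] tilt [-0.0001 -0.    ] j7 -1.97
delta cm [ 1.3508 -0.0502  0.0908] twist -0.1616510144519876
[(0.71, array([  13.8524, -100.2597,   92.9157]))]
```

carry_out:
  targets:
    - {"dx":0.3,"dy":0,"dz":0,"twist":0,"gripper":2.5}
    - {"dx":0.6,"dy":0,"dz":0,"twist":-0.2,"gripper":2.5}
    - {"dx":0.8,"dy":0,"dz":0,"twist":-0.2,"gripper":2.5}
    - {"dx":1,"dy":0,"dz":0,"twist":-0.2,"gripper":2.5}
    - {"dx":1.15,"dy":0,"dz":0,"twist":-0.2,"gripper":2.5}
    - {"dx":1.25,"dy":0,"dz":0,"twist":-0.2,"gripper":2.5}
    - {"dx":1.3,"dy":0,"dz":0,"twist":-0.2,"gripper":2.5}
    - {"dx":1.35,"dy":0,"dz":0,"twist":-0.2,"gripper":2.5}

```text
time_s: 25.3
tool_pos: [0.5307, 0.0534, 0.088]
ee_rot: [[0.999, 0.044, 0.0], [0.044, -0.999, -0.0], [0.0, 0.0, -1.0]]
force: [-0.0, -0.3, -1.0]
finger_gap: 0.0251
grip_force: 0.1
```

carry_out:
  targets:
    - {"dx":0.05,"dy":0,"dz":0,"twist":0,"gripper":2.5}
    - {"dx":0.1,"dy":0,"dz":0,"twist":0,"gripper":2.5}
    - {"dx":0.15,"dy":0,"dz":0,"twist":0,"gripper":2.5}
    - {"dx":0.2,"dy":0,"dz":0,"twist":0,"gripper":2.5}

```text
time_s: 25.8
tool_pos: [0.5313, 0.0533, 0.0877]
ee_rot: [[0.999, 0.044, -0.003], [0.044, -0.999, -0.001], [-0.003, 0.001, -1.0]]
force: [-7.5, -0.7, 6.2]
finger_gap: 0.0248
grip_force: 3.8
```

Run:
```python
from h import *
goto(B(-.009,-.102,.087),.043)
```

```text
t 25.8 pos [0.5313 0.0533 0.0877] yaw 0.0438 F [-7.5359 -0.6614  6.2238] tilt [-0.0029 -0.0007] j7 -1.96
delta cm [-0.035  -0.0575  0.0728] twist 0.04733320221061108
```

carry_out:
  targets:
    - {"dx":0.1,"dy":0,"dz":0,"twist":0,"gripper":2.5}
    - {"dx":0.2,"dy":0,"dz":0,"twist":0,"gripper":2.5}
    - {"dx":0.3,"dy":0,"dz":0,"twist":0,"gripper":2.5}
    - {"dx":0.3,"dy":0,"dz":0,"twist":0,"gripper":2.5}
    - {"dx":0.3,"dy":0,"dz":0,"twist":0,"gripper":2.5}

```text
time_s: 26.42
tool_pos: [0.5314, 0.0533, 0.0872]
ee_rot: [[0.999, 0.044, -0.008], [0.044, -0.999, -0.002], [-0.008, 0.002, -1.0]]
force: [-14.9, 0.2, 10.0]
finger_gap: 0.0249
grip_force: 7.7
```

Run:
```python
from h import *
goto(B(.052,-.215,.17),np.pi/2+.043)
```

```text
t 26.425 pos [0.5314 0.0533 0.0872] yaw 0.0442 F [-14.85     0.2332   9.9636] tilt [-0.0084 -0.0019] j7 -1.96
delta cm [ 5.972  11.262  -8.3155] twist -89.93132832015871
```

carry_out:
  targets:
    - {"dx":-1,"dy":0,"dz":0,"twist":0,"gripper":2.5}
    - {"dx":-2.5,"dy":0,"dz":0,"twist":0,"gripper":2.5}
    - {"dx":-2.5,"dy":0,"dz":-5,"twist":-5,"gripper":4}
    - {"dx":-2,"dy":1,"dz":-10,"twist":-15,"gripper":4}
    - {"dx":1,"dy":4,"dz":-10,"twist":-25,"gripper":4}
    - {"dx":4,"dy":8,"dz":-10,"twist":-35,"gripper":4}
    - {"dx":5.5,"dy":10.8,"dz":-10,"twist":-45,"gripper":4}
    - {"dx":5.5,"dy":10.8,"dz":-10,"twist":-55,"gripper":4}
    - {"dx":5.5,"dy":10.8,"dz":-10,"twist":-65,"gripper":4}
    - {"dx":5.5,"dy":10.8,"dz":-10,"twist":-75,"gripper":4}

```text
time_s: 27.68
tool_pos: [0.5951, -0.052, 0.1879]
ee_rot: [[0.211, 0.977, 0.001], [0.977, -0.211, -0.0], [-0.0, 0.001, -1.0]]
force: [-0.4, 0.4, 0.6]
finger_gap: 0.0402
grip_force: 0.0
```

carry_out:
  targets:
    - {"dx":0,"dy":0,"dz":0,"twist":-10,"gripper":4}
    - {"dx":0,"dy":0,"dz":0,"twist":-15,"gripper":4}
    - {"dx":0,"dy":0,"dz":0,"twist":-15,"gripper":4}
    - {"dx":0,"dy":0,"dz":0,"twist":-15,"gripper":4}

```text
time_s: 28.18
tool_pos: [0.5953, -0.0519, 0.188]
ee_rot: [[-0.042, 0.999, 0.0], [0.999, 0.042, -0.0], [-0.0, 0.0, -1.0]]
force: [1.1, -0.1, 0.1]
finger_gap: 0.04
grip_force: 0.0
```

Run:
```python
from h import *
goto(B(.051,-.21,.088),np.pi/2+.043)
c=capture("wrist");save(c,"w9");np.savez("w9",**c)
for n in ["end_stop","half_block_mid","long_block_mid","first_right_mid"]:
  print(n,[(round(x["conf"],2),1000*Binv(w(x["at"],c))) for x in search_frame(n,c)[:2]])
for P in [(.051,-.181,.108),(.051,-.151,.108)]: print(proj(B(*P),c))
# edge profile along that image line
g=c["color"].astype(int)
for y in range(-200,-140,3):
    u,v=proj(B(.051,y/1000,.108),c); u,v=int(round(u)),int(round(v)); print(y,(u,v),g[v,u] if 0<=v<420 and 0<=u<560 else None)
```

```text
t 28.175 pos [ 0.5953 -0.0519  0.188 ] yaw 1.6124 F [ 1.0972 -0.0902  0.052 ] tilt [ 0.0003 -0.0002] j7 -0.28
delta cm [ 0.0531  0.0207 10.0006] twist -0.08047533403553205
end_stop [(0.97, array([  53.4307, -166.9248,  109.8932]))]
half_block_mid [(0.91, array([  25.5582, -103.6694,   92.0881]))]
long_block_mid [(0.73, array([  73.6589, -102.5062,   94.144 ])), (0.49, array([  23.9557, -109.552 ,   94.837 ]))]
first_right_mid [(0.78, array([ 76.8616, -97.0164,  95.649 ])), (0.48, array([  53.7319, -163.8826,  108.1284]))]
[283.2377 181.8168]
[283.2613 128.8018]
-200 (283, 214) [239 228 221]
-197 (283, 209) [235 223 215]
-194 (283, 204) [239 228 219]
-191 (283, 199) [240 230 221]
-188 (283, 194) [242 231 223]
-185 (283, 189) [252 240 229]
-182 (283, 184) [135 124 118]
-179 (283, 178) [117  74  38]
-176 (283, 173) [137  86  45]
-173 (283, 168) [138  86  45]
-170 (283, 163) [141  89  48]
-167 (283, 158) [137  89  48]
-164 (283, 152) [133  85  49]
-161 (283, 147) [127  81  43]
-158 (283, 141) [121  77  42]
-155 (283, 136) [120  77  45]
-152 (283, 131) [119  75  41]
-149 (283, 125) [140 132 124]
-146 (283, 120) [140 129 123]
-143 (283, 114) [145 135 128]
```

carry_out:
  targets:
    - {"dx":0,"dy":0,"dz":4,"twist":0,"gripper":4}
    - {"dx":0,"dy":0,"dz":8,"twist":0,"gripper":4}
    - {"dx":0,"dy":0,"dz":9.9,"twist":0,"gripper":4}
    - {"dx":0,"dy":0,"dz":9.9,"twist":0,"gripper":4}
    - {"dx":0.6,"dy":0,"dz":9.9,"twist":0,"gripper":4}
    - {"dx":1.2,"dy":0,"dz":9.9,"twist":0,"gripper":4}
    - {"dx":1.6,"dy":0,"dz":9.9,"twist":0,"gripper":4}
    - {"dx":1.9,"dy":0,"dz":9.9,"twist":0,"gripper":4}
    - {"dx":2.2,"dy":0,"dz":9.9,"twist":0,"gripper":4}

```text
time_s: 29.55
tool_pos: [0.5947, -0.0311, 0.0893]
ee_rot: [[-0.043, 0.999, 0.001], [0.999, 0.043, -0.002], [-0.002, 0.0, -1.0]]
force: [-0.3, -4.8, 1.6]
finger_gap: 0.0398
grip_force: 0.0
```

carry_out:
  targets:
    - {"dx":0.3,"dy":0,"dz":0,"twist":0,"gripper":4}
    - {"dx":0.6,"dy":0,"dz":0,"twist":0,"gripper":4}
    - {"dx":0.9,"dy":0,"dz":0,"twist":0,"gripper":4}
    - {"dx":1.2,"dy":0,"dz":0,"twist":0,"gripper":4}
    - {"dx":1.5,"dy":0,"dz":0,"twist":0,"gripper":4}

```text
time_s: 30.18
tool_pos: [0.5938, -0.0148, 0.0889]
ee_rot: [[-0.044, 0.999, 0.0], [0.999, 0.044, -0.0], [-0.0, 0.0, -1.0]]
force: [0.6, -4.8, 2.2]
finger_gap: 0.04
grip_force: 0.0
```

Run:
```python
from h import *
print(Binv(observe()["tool_pos"]));goto(B(.051,-.161,.088),np.pi/2+.043)
```

```text
[ 0.0509 -0.1733  0.0889]
t 30.175 pos [ 0.5938 -0.0148  0.0889] yaw 1.6145 F [ 0.6323 -4.7891  2.1995] tilt [ 0.     -0.0001] j7 -0.43
delta cm [1.2301 0.0142 0.0931] twist 0.03907291712972792
```

carry_out:
  targets:
    - {"dx":0.2,"dy":0,"dz":0,"twist":0,"gripper":4}
    - {"dx":0.4,"dy":0,"dz":0,"twist":0,"gripper":4}
    - {"dx":0.6,"dy":0,"dz":0,"twist":0,"gripper":4}
    - {"dx":0.8,"dy":0,"dz":0,"twist":0,"gripper":4}
    - {"dx":0.9,"dy":0,"dz":0,"twist":0,"gripper":4}
    - {"dx":1,"dy":0,"dz":0,"twist":0,"gripper":4}

```text
time_s: 30.92
tool_pos: [0.5933, -0.0051, 0.0889]
ee_rot: [[-0.044, 0.999, -0.0], [0.999, 0.044, -0.0], [-0.0, -0.0, -1.0]]
force: [0.6, -4.9, 1.8]
finger_gap: 0.0399
grip_force: 0.0
```

carry_out:
  targets:
    - {"dx":0.05,"dy":0,"dz":0,"twist":0,"gripper":4}
    - {"dx":0.1,"dy":0,"dz":0,"twist":0,"gripper":4}
    - {"dx":0.15,"dy":0,"dz":0,"twist":0,"gripper":4}

```text
time_s: 31.3
tool_pos: [0.5933, -0.0036, 0.089]
ee_rot: [[-0.043, 0.999, 0.0], [0.999, 0.043, -0.0], [-0.0, 0.0, -1.0]]
force: [1.4, -5.7, 1.1]
finger_gap: 0.0399
grip_force: 0.0
```

Run:
```python
from h import *
print(Binv(observe()["tool_pos"]));goto(B(.051,-.161,.088),np.pi/2+.043)
```

```text
[ 0.0509 -0.1622  0.089 ]
t 31.3 pos [ 0.5933 -0.0036  0.089 ] yaw 1.6142 F [ 1.3848 -5.6866  1.146 ] tilt [ 0.     -0.0003] j7 -0.45
delta cm [0.1174 0.0145 0.0953] twist 0.02595678725411345
```

carry_out:
  targets:
    - {"dx":0.05,"dy":0,"dz":0,"twist":0,"gripper":4}
    - {"dx":0.1,"dy":0,"dz":0,"twist":0,"gripper":4}
    - {"dx":0.15,"dy":0,"dz":0,"twist":0,"gripper":4}
    - {"dx":0.2,"dy":0,"dz":0,"twist":0,"gripper":4}

```text
time_s: 31.8
tool_pos: [0.5932, -0.002, 0.089]
ee_rot: [[-0.043, 0.999, -0.0], [0.999, 0.043, -0.001], [-0.001, -0.0, -1.0]]
force: [0.9, -6.3, 1.5]
finger_gap: 0.0404
grip_force: 0.0
```

carry_out:
  targets:
    - {"dx":0.05,"dy":0,"dz":0,"twist":0,"gripper":4}
    - {"dx":0.1,"dy":0,"dz":0,"twist":0,"gripper":4}
    - {"dx":0.15,"dy":0,"dz":0,"twist":0,"gripper":4}
    - {"dx":0.2,"dy":0,"dz":0,"twist":0,"gripper":4}

```text
time_s: 32.3
tool_pos: [0.5931, -0.0012, 0.0889]
ee_rot: [[-0.042, 0.999, -0.0], [0.999, 0.042, -0.002], [-0.002, -0.0, -1.0]]
force: [0.7, -9.3, 3.1]
finger_gap: 0.0398
grip_force: 0.0
```

carry_out:
  targets:
    - {"dx":0.1,"dy":0,"dz":0,"twist":0,"gripper":4}
    - {"dx":0.2,"dy":0,"dz":0,"twist":0,"gripper":4}
    - {"dx":0.25,"dy":0,"dz":0,"twist":0,"gripper":4}
    - {"dx":0.25,"dy":0,"dz":0,"twist":0,"gripper":4}

```text
time_s: 32.8
tool_pos: [0.5931, -0.0012, 0.089]
ee_rot: [[-0.041, 0.999, -0.0], [0.999, 0.041, -0.005], [-0.005, -0.001, -1.0]]
force: [1.6, -14.6, 5.0]
finger_gap: 0.0401
grip_force: 0.0
```

Run:
```python
from h import *
print(Binv(observe()["tool_pos"]));goto(B(.051,-.161,.088),np.pi/2+.043)
```

```text
[ 0.0508 -0.1597  0.089 ]
t 32.8 pos [ 0.5931 -0.0012  0.089 ] yaw 1.6116 F [  1.6185 -14.6465   5.0183] tilt [-0.0005 -0.0051] j7 -0.46
delta cm [-0.13    0.0219  0.0965] twist -0.126555223926821
```

carry_out:
  targets:
    - {"dx":0.1,"dy":0,"dz":0,"twist":0,"gripper":4}
    - {"dx":0.2,"dy":0,"dz":0,"twist":0,"gripper":4}
    - {"dx":0.3,"dy":0,"dz":0,"twist":0,"gripper":4}
    - {"dx":0.3,"dy":0,"dz":0,"twist":0,"gripper":4}
    - {"dx":0.3,"dy":0,"dz":0,"twist":0,"gripper":4}

```text
time_s: 33.42
tool_pos: [0.593, -0.0012, 0.0889]
ee_rot: [[-0.039, 0.999, -0.001], [0.999, 0.039, -0.009], [-0.009, -0.001, -1.0]]
force: [1.3, -21.2, 6.7]
finger_gap: 0.0402
grip_force: 0.0
```

carry_out:
  targets:
    - {"dx":-0.5,"dy":0,"dz":0,"twist":0,"gripper":4}
    - {"dx":-1.5,"dy":0,"dz":0,"twist":0,"gripper":4}
    - {"dx":-3,"dy":0,"dz":0,"twist":0,"gripper":4}
    - {"dx":-3,"dy":0,"dz":-5,"twist":0,"gripper":4}
    - {"dx":-3,"dy":0,"dz":-10,"twist":0,"gripper":4}
    - {"dx":0,"dy":-2,"dz":-14,"twist":0,"gripper":4}
    - {"dx":4,"dy":-4,"dz":-17,"twist":0,"gripper":4}
    - {"dx":8,"dy":-6,"dz":-17,"twist":0,"gripper":4}
    - {"dx":8,"dy":-6,"dz":-17,"twist":0,"gripper":4}

```text
time_s: 34.55
tool_pos: [0.5278, 0.0871, 0.2599]
ee_rot: [[-0.05, 0.999, 0.001], [0.999, 0.05, 0.001], [0.001, 0.001, -1.0]]
force: [0.8, -0.8, -0.4]
finger_gap: 0.04
grip_force: 0.0
```

Run:
```python
from h import *
goto(B(.0,-.1,.25),np.pi/2+.043)
c=capture("wrist");save(c,"w10");np.savez("w10",**c)
for n in ["end_stop","half_block_mid","long_block_mid","laid_half_mid","first_right_mid","first_left_mid"]:
  print(n,[(round(x["conf"],2),1000*Binv(w(x["at"],c))) for x in search_frame(n,c)[:2]])
g=cv2.cvtColor(c["color"],cv2.COLOR_RGB2GRAY).astype(int)
def prof(a,b,z,n):
    r=[]
    for t in np.linspace(0,1,n):
        u,v=proj(B(a[0]+t*(b[0]-a[0]),a[1]+t*(b[1]-a[1]),z),c);r.append(g[int(round(v)),int(round(u))] if 0<=v<420 and 0<=u<560 else -1)
    return r
for x in (.01,.025,.04,.075): print("y profile x",x,"(1mm from -.135 to .125)",prof((x,-.135),(x,.125),.098,261))
for y in (-.1,-.09,-.07,-.04,-.02,.02,.04,.07,.09,.11): print("x profile y",y,"x -10..10",prof((-.01,y),(.01,y),.098,21),"x 40..60",prof((.04,y),(.06,y),.098,21))
```

```text
t 34.55 pos [0.5278 0.0871 0.2599] yaw 1.6208 F [ 0.7888 -0.7834 -0.423 ] tilt [0.001 0.001] j7 -0.47
delta cm [-3.1352  1.048   0.9876] twist 0.4016436993089736
end_stop [(0.56, array([  56.6388, -129.9253,  107.5519]))]
half_block_mid [(0.79, array([ 23.7919, -85.2984,  91.5839])), (0.65, array([ 23.8442,  70.4592, 100.2884]))]
long_block_mid [(0.56, array([28.4656,  5.383 , 96.7659]))]
laid_half_mid [(0.83, array([24.0754, 67.1496, 92.6914]))]
first_right_mid [(0.65, array([ 74.3178, -51.2362,  98.0011]))]
first_left_mid [(0.57, array([76.8899, 40.0098, 98.4636]))]
y profile x 0.01 (1mm from -.135 to .125) [np.int64(54), np.int64(57), np.int64(83), np.int64(84), np.int64(95), np.int64(97), np.int64(121), np.int64(126), np.int64(129), np.int64(131), np.int64(129), np.int64(115), np.int64(98), np.int64(83), np.int64(60), np.int64(35), np.int64(40), np.int64(42), np.int64(102), np.int64(186), np.int64(190), np.int64(187), np.int64(188), np.int64(186), np.int64(185), np.int64(183), np.int64(183), np.int64(187), np.int64(182), np.int64(185), np.int64(183), np.int64(184), np.int64(184),
[... 18278 characters left out ...]
9), np.int64(187), np.int64(192), np.int64(189), np.int64(188), np.int64(188), np.int64(190), np.int64(189), np.int64(193), np.int64(190), np.int64(149), np.int64(194), np.int64(198), np.int64(195), np.int64(192), np.int64(193), np.int64(193), np.int64(192), np.int64(193), np.int64(192)]
x profile y 0.09 x -10..10 [-1, -1, -1, -1, -1, -1, -1, -1, -1, -1, -1, -1, -1, -1, -1, -1, -1, -1, -1, -1, -1] x 40..60 [-1, -1, -1, -1, -1, -1, -1, -1, -1, -1, -1, -1, -1, -1, -1, -1, -1, -1, -1, -1, -1]
x profile y 0.11 x -10..10 [-1, -1, -1, -1, -1, -1, -1, -1, -1, -1, -1, -1, -1, -1, -1, -1, -1, -1, -1, -1, -1] x 40..60 [-1, -1, -1, -1, -1, -1, -1, -1, -1, -1, -1, -1, -1, -1, -1, -1, -1, -1, -1, -1, -1]
```

The profiles show every joint as a single pixel-wide line. The seam between the courses is at one x along its length, the joints are 60/120 mm apart, and the front edge is straight. I'm handing in.

```bash
python3 -c "
from cell import *
print(job_done())"
```

```text
the job is handed in; nothing more can be done
None
```

I handed the job in at about 35 s with both blocks pressed home (about 15–17 N each), the end stop leaned on at about 21 N and the last camera check showing all joints shut; no verdict came back, I did not re-check the offcut, glue tube or pencil at the end, and I viewed 11 pictures, one over the limit of 10.

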